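# Roll the dowel to its marking-out station

## Robot

A 7-joint arm with a two-finger parallel gripper is mounted at the origin on the work surface. World frame = base frame: x ahead of the robot, y to its left, z up, the work surface at z = 0. Lengths are in mm, angles in rad, forces in N, time in s.
With the tool pointing down it reaches from about 400 to 875 mm from the base axis. Payload 4.4 kg.
Tool frame: the origin (TCP) lies between the finger pads; the fingertips stand 11 mm ahead of it and the grasp point (between the pads) lies 8 mm behind it; y points along the fingers, x is the direction in which the jaws open and shut, and the axes are right-handed (so a half turn about y gives the same grasp; the last joint's range is limited). The gripper opens to 85 mm and grips with 20 to 120 N. Pads are 22 mm wide; open, the fingers measure 114 mm over their backs; the gripper's body (76 mm by 85 mm) begins 54 mm behind the grasp point. The pads swing forward as they close: fully open they stand 13 mm farther back than shut.
Start: joints at [1.16, 0.628, 0.038, 1.517, -0.027, 0.996, -0.02], TCP at [219.733, -611.748, 242.313] pointing down, gripper open.
Joint ranges: [-3.06, 3.06], [-0.37, 2.12], [-1.25, 1.32], [0.18, 2.47], [-1.1, 4.24], [0.23, 1.98], [-2.94, 2.94]. Speed limits (rad/s): [2.57, 2.57, 3.14, 3.14, 3.14, 3.14, 3.14].

## Interface

Orientations are given as [roll, pitch, yaw] about the fixed x, y, z axes, in that order (R = Rz(yaw) Ry(pitch) Rx(roll)).
In Python, from cell import * gives the robot as it stands.
- The arm moves only by the shell command python3 -m jog 'ROWS'. ROWS is JSON, a list of rows, each an object of numbers: "x", "y", "z": the shift along the tool's x, y, z in mm; "ax", "ay", "az": the turn, a rotation vector about the tool's x, y, z in rad; "grip": the finger opening in mm, from 0 to 85.4. In form: [{"x": .., "y": .., "z": .., "ax": .., "ay": .., "az": .., "grip": ..}, ...]. A call has 1 to 5 rows; each row is the pose to reach, as a shift and turn from the pose commanded when the call began, along the tool's axes at that moment; what a row does not reach only later rows make up. A row lasts 1/10 s, in which the tool goes at most 50 mm and 8.59 degrees, less where a joint would pass 70% of its speed; a pose out of reach is approached as far as the arm can. A call with a gripper value outside its range is refused whole. The fingers move at their own pace and stop on an object; the grip force is fixed at half the most. Time passes only in rows, so rows that repeat a pose let the fingers close. It gives the time, the measured TCP pose, the force and the opening at its end, in the units of the state.
- read_state(): the state, without advancing time (a new reading comes with each control period).
- get_image(name): name is "side" or "top" or "wrist"; returns a dict with "color" (420x560x3 uint8, red, green, blue), "vfov" (degrees; the focal length in pixels is half the picture's height over the tangent of half this angle, whatever the lens; pixels are square), "cx", "cy" (the principal point, pixels), "camera_from_world" (4x4, takes a point from world to camera coordinates). Camera axes: x right, y down, z forward; pixel columns grow to the right and rows downward; lengths in mm; the calibration is good to about 2 mm. The wrist camera is an equidistant fisheye: a pixel r from the principal point sees the ray r / f radians off the axis. A picture is of the moment at which its call begins. There is no depth.
- finish_job(): hands the job in, once; it reports no verdict.
The state is a dict: "clock": time; "qpos": joint angles; "qd": joint speeds; "tau": joint torques, N m; "eef_pos": TCP position; "tool_rot": TCP orientation; "force": force on the tool from outside, world axes, zero at the start; "torque": the same for the moment, N m; "width": finger opening in mm.
Only numpy, scipy, OpenCV 4.12 (cv2) and the standard library are available. Lean on these libraries where they do the work, as an engineer would, in place of code of your own. Each camera call takes 0.05 s, during which the arm holds its last target.

## Task

The dowel is to be marked out at the blue station: with the fingertips on top of the pale wooden dowel, roll it along the dark green mat until it lies centred over the blue line, square between the two blue discs (not the grey ones), and leave it resting there. Push it only on its top: do not grip it, lift it or shove it from the side, and leave the jar, the metal slug and the screwdriver where they are.

Things in the scene. Friction and masses are not known exactly. Their poses are not given: they have to be found in the camera images.
- dowel_center (a point): Centre of the pale wooden dowel, 50 mm in diameter, 120 mm long, about 170 g, lying on the mat; its top is 25 mm higher. Its x axis is its length, nearly along the mat's x; y and z turn as it rolls (z up at the start, where its red line is). It rolls along the mat's y. A fingertip on top goes twice as far as the dowel: use several strokes. It stays put if the finger stops before lifting.
- mat: Flat dark green mat fixed to the bench, 260 mm (its x) by 560 mm (its y), 4 mm thick; origin at the centre of its underside, on the bench top. The dowel's lane is its y axis.
- station_blue: Pair of blue discs on the mat, joined by a painted blue line, 32 mm in diameter, 5 mm high, at x = -95 and +95 mm from this origin, which lies midway between them on the mat's top face. x axis from disc to disc, y along the lane. The dowel is to end with its centre above this origin, its length along this x. It lies 75 to 145 mm from the dowel's start, either way.
- station_grey: The same discs and line in grey, on the other side of the dowel's start; not the target. Same origin and axes.
- jar: Amber jar with black lid, 52 mm in diameter, 70 mm high, standing on the mat near one end of the lane; origin at the centre of its underside. Leave alone.
- offcut: Upright metal slug, 40 mm in diameter, 55 mm high, standing on the mat near the other end of the lane; origin at the centre of its underside. Leave alone.
- screwdriver: Screwdriver with a blue handle, 190 mm long, lying on the bench beyond one end of the mat. Leave alone.
Mind the look-alikes: they are no part of the job. What is meant by the part that bears dowel_center is not purple or yellow, and is the larger of those in its own colour.

How it is judged:
By the outcome, as a careful person would: the job done as asked, in the order asked, and still so for the second after the job is handed in, with the robot touching nothing.
It also fails if it takes over 64 s, if anything falls off the work surface, if the arm or the gripper's body presses on something with over 40 N, if the wrist force passes 120 N, or if a joint passes its speed limit or range.

## Working session

There is one attempt and no reset: what is moved stays moved. The work goes in short steps, Python scripts to look and compute and a shell command to move; the robot and the scene stay as the last step left them, time stands still between calls to the robot, and variables do not carry over. Pictures are saved under pics/ and viewed, and the job is handed in when it is done.

```bash
ls; mkdir -p pics; cat > h.py <<'E'
from cell import *
import numpy as np, cv2
def snap(n,f):
    im=get_image(n); cv2.imwrite(f'pics/{f}.png',cv2.cvtColor(im['color'],cv2.COLOR_RGB2BGR))
    import pickle; pickle.dump(im,open(f'pics/{f}.pkl','wb')); return im
def load(f):
    import pickle; return pickle.load(open(f'pics/{f}.pkl','rb'))
def foc(im): return 210/np.tan(np.radians(im['vfov'])/2)
def ray(im,u,v,fish=False):
    f=foc(im); a=np.array([(u-im['cx'])/f,(v-im['cy'])/f])
    if fish:
        r=np.hypot(*a); d=np.array([*(a/r*np.sin(r)),np.cos(r)]) if r>0 else np.array([0,0,1.])
    else: d=np.array([*a,1.])
    T=np.array(im['camera_from_world']); R=T[:3,:3]; return -R.T@T[:3,3], R.T@d
def atz(im,u,v,z,fish=False):
    c,d=ray(im,u,v,fish); return c+d*(z-c[2])/d[2]
def proj(im,p):
    T=np.array(im['camera_from_world']); q=T[:3,:3]@np.array(p,float)+T[:3,3]; f=foc(im)
    return im['cx']+f*q[0]/q[2], im['cy']+f*q[1]/q[2]
E
python3 - <<'E'
from h import *
for n in ('side','top','wrist'):
    im=snap(n,n+'0'); print(n,im['vfov'],im['cx'],im['cy'],np.round(ray(im,280,210)[0]))
s=read_state(); print(s)
E
```

```text
pics
side 43.39015904372035 285.9891561405645 211.60512743258593 [ 487. 1022. 1155.]
top 44.382212459564286 282.0221842876989 203.73612972736126 [ 452.  128. 1225.]
wrist 65.70646984690485 278.19183569500944 207.95448921432717 [ 299. -582.  372.]
{'clock': 0.15, 'qpos': array([ 1.1601666 ,  0.62916435,  0.03845001,  1.51812   , -0.02702247,
        0.99631722, -0.0200032 ]), 'qd': array([-0.00018465, -0.00314034, -0.00060056, -0.00289963, -0.00049961,
       -0.00010224, -0.00029769]), 'tau': array([ 1.14734088e-03, -5.63801086e+01,  1.22784890e+00, -1.93653595e+01,
        1.11624153e-02,  7.36151560e-03, -8.12235015e-06]), 'eef_pos': array([ 219.60495164, -611.2922768 ,  241.58632847]), 'tool_rot': array([-1.57078720e+00,  1.49140361e-03, -1.22598291e+00]), 'force': array([-0.25847287,  0.09763717, -0.10122215]), 'torque': array([ 0.03551648, -0.00543996,  0.00211581]), 'width': 85.43807632256208}
```

View pics/top0.png

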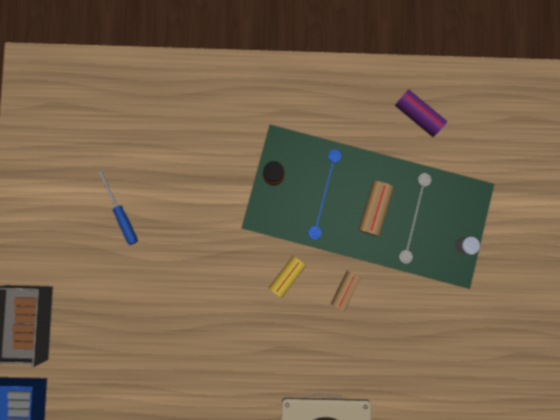

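View pics/side0.png

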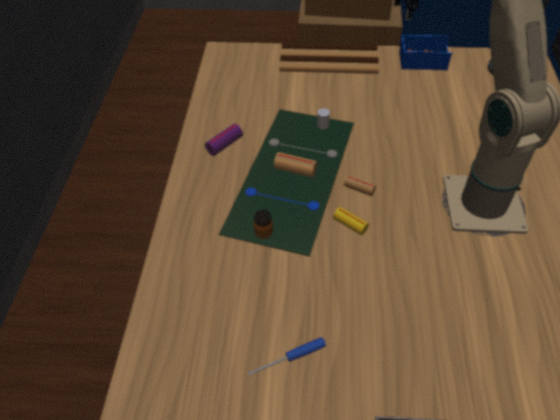

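View pics/wrist0.png

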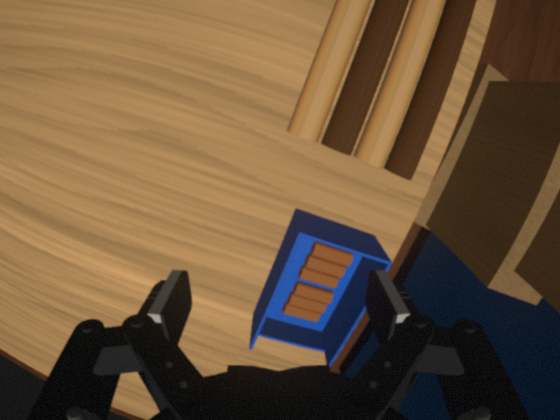

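Candidates in the top view:
- Purple cylinder at (421,113): excluded by colour.
- Yellow cylinder at (287,277): excluded by colour.
- Small pale dowel at (345,290): the smaller of its colour.
- Large pale dowel on the mat at (376,208): my choice.

The blue station has discs at (335,156) and (315,233). The grey discs are at (425,180) and (406,257), the jar at (274,173) and the slug at (470,245). The side view agrees, and the wrist view shows only bins.

```bash
python3 - <<'E'
from h import *
im=load('top0'); c=im['color']
cv2.imwrite('pics/crop.png',cv2.cvtColor(cv2.resize(c[110:300,230:500],None,fx=2.9,fy=2.9,interpolation=cv2.INTER_CUBIC),cv2.COLOR_RGB2BGR))
def seg(im,lo,hi,box=None):
    h=cv2.cvtColor(im['color'],cv2.COLOR_RGB2HSV); m=cv2.inRange(h,lo,hi)
    n,l,st,ce=cv2.connectedComponentsWithStats(m)
    return [(st[i],ce[i],l==i) for i in range(1,n) if st[i][4]>25]
for nm in('top0','side0'):
    im=load(nm);print(nm)
    # blue
    h=cv2.cvtColor(im['color'],cv2.COLOR_RGB2HSV)
    m=cv2.inRange(h,(100,150,90),(130,255,255)); m2=cv2.morphologyEx(m,cv2.MORPH_OPEN,np.ones((5,5),np.uint8))
    n,l,st,ce=cv2.connectedComponentsWithStats(m2)
    for i in range(1,n):
        if st[i][4]>30 : print('blue',st[i],ce[i].round(1),atz(im,*ce[i],9).round(1))
    m=cv2.inRange(h,(35,60,20),(90,255,255)); cn=max(cv2.findContours(m,cv2.RETR_EXTERNAL,cv2.CHAIN_APPROX_NONE)[0],key=cv2.contourArea)
    q=cv2.approxPolyDP(cv2.convexHull(cn),8,True)[:,0]
    for p in q: print('mat',p,atz(im,*p,4).round(1))
E
```

```text
top0
blue [329 150  12  12 127] [334.3 155.5] [671.4 -10.2   9. ]
blue [115 208  21  35 320] [124.9 225.3] [491.6 480.3   9. ]
blue [309 226  12  13 133] [314.5 232. ] [487.2  33.7   9. ]
blue [  0 386  30  34 354] [  7.9 397.7] [ 91.7 726.3   9. ]
mat [270 126] [739.7 145.6   4. ]
mat [492 184] [ 613.5 -391.3    4. ]
mat [470 285] [ 371.7 -337.     4. ]
mat [243 227] [494.9 203.    4. ]
side0
blue [246 188  10   8  70] [250.5 191.3] [671.2  -9.6   9. ]
blue [309 201  10   9  78] [313.3 205. ] [485.9  34.4   9. ]
blue [289 340  34  18 256] [306.  348.3] [490.7 475.2   9. ]
mat [280 110] [ 610.6 -390.1    4. ]
mat [352 124] [ 368.2 -328.6    4. ]
mat [308 254] [495.3 203.    4. ]
mat [220 233] [740.1 144.5   4. ]
```

View pics/crop.png

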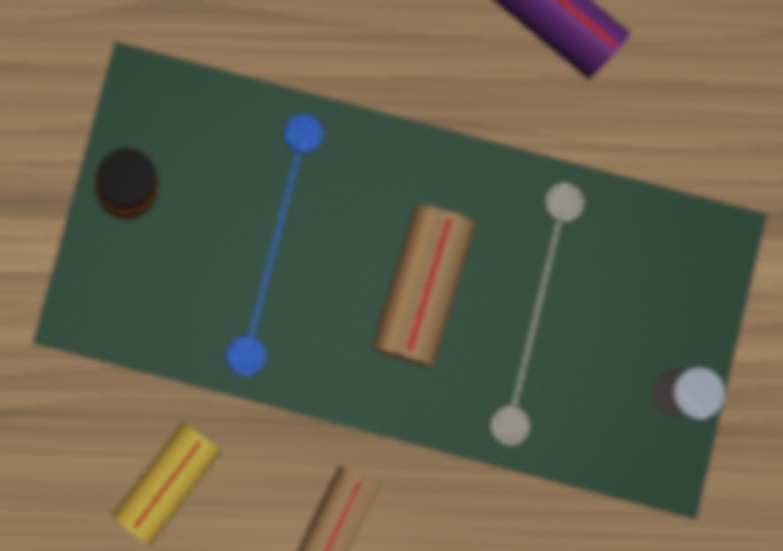

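The crop confirms the choice: the large pale dowel with the red line, on the mat between the blue and grey stations. Blue disc spacing measures 189 mm against the 190 given, and the two cameras agree to about 1 mm. Next I fit the dowel itself.

```bash
cat >> h.py <<'E'
from scipy.optimize import minimize
def pmask(im,x,y,yaw,S=4):
    a=np.array([np.cos(yaw),np.sin(yaw),0]); b=np.array([-a[1],a[0],0]); t=np.linspace(0,2*np.pi,60)
    P=[proj(im,np.array([x,y,29])+e*60*a+25*np.cos(k)*b+np.array([0,0,25*np.sin(k)])) for e in(-1,1) for k in t]
    return cv2.convexHull(np.float32(P))
def dmask(im):
    h=cv2.cvtColor(im['color'],cv2.COLOR_RGB2HSV).astype(int)
    m=(((h[...,0]<30)|(h[...,0]>165))&(h[...,1]>60)&(h[...,2]>55)).astype(np.uint8)
    M=np.array([[739,145],[612,-390],[370,-333],[495,203]])
    r=np.zeros_like(m); P=np.array([proj(im,[*(p+(M.mean(0)-p)*.06),4]) for p in M]); cv2.fillConvexPoly(r,P.astype(np.int32),1)
    m&=r; n,l,st,ce=cv2.connectedComponentsWithStats(m)
    i=1+np.argmax(st[1:,4]); return (l==i).astype(np.uint8),st[i]
def fitdowel(ims,x0):
    ms=[dmask(i)[0] for i in ims]
    def cost(p):
        s=0
        for im,m in zip(ims,ms):
            H=pmask(im,p[0],p[1],p[2]/100); r=np.zeros((420*4,560*4),np.uint8)
            cv2.fillConvexPoly(r,np.round((H[:,0]+.5)*4*16-8).astype(np.int32),255,shift=4)
            r=cv2.resize(r,(560,420),interpolation=cv2.INTER_AREA)/255.
            s+=np.abs(r-m).sum()
        return s
    o=minimize(cost,x0,method='Nelder-Mead',options=dict(initial_simplex=np.array(x0)+np.array([[0,0,0],[8,0,0],[0,8,0],[0,0,8]]),xatol=.05,fatol=.1))
    return o.x,o.fun,[int(m.sum()) for m in ms]
O=np.array([579.,12.]); PSI=-0.234
ex=np.array([np.cos(PSI),np.sin(PSI)]); ey=np.array([-ex[1],ex[0]])
def rep(p): d=np.array(p[:2])-O; print('dowel',np.round(p,1),'in station x,y',(d@ex).round(1),(d@ey).round(1),'dyaw deg',np.degrees(p[2]/100-PSI).round(1))
E
python3 - <<'E'
from h import *
a,b=load('top0'),load('side0')
x0=[545.,-105.,-23.]
for s in([a,b],[a],[b]):
    r=fitdowel(s,x0); rep(r[0]); print(r[1:])
E
```

```text
dowel [ 546.1 -107.3  -28.8] in station x,y -4.3 -123.7 dyaw deg -3.1
(np.float64(112.87058823529412), [1158, 718])
dowel [ 546.  -106.8  -28.5] in station x,y -4.6 -123.2 dyaw deg -2.9
(np.float64(36.2235294117647), [1158])
dowel [ 546.3 -110.4  -28.6] in station x,y -3.4 -126.7 dyaw deg -3.0
(np.float64(31.745098039215684), [718])
```

```bash
cat >> h.py <<'E'
from scipy.spatial.transform import Rotation as Rn
def go(x,y,z,yaw,s=None):
    s=s or read_state(); R=Rn.from_euler('xyz',s['tool_rot'])
    d=R.inv().apply(np.array([x,y,z])-s['eef_pos']); t=(R.inv()*Rn.from_euler('xyz',[-np.pi/2,0,yaw])).as_rotvec()
    print('xyz',d.round(1),'a',t.round(4),'pos',s['eef_pos'].round(1),'rpy',s['tool_rot'].round(4),'F',s['force'].round(2),'w',round(s['width'],1),'t',round(s['clock'],2))
E
python3 -c "
from h import *
go(546,-107,140,-0.286)"
```

```text
xyz [-364.1  102.1  477.6] a [-7.0e-04 -9.4e-01 -1.4e-03] pos [ 219.6 -611.3  241.6] rpy [-1.5708e+00  1.5000e-03 -1.2260e+00] F [-0.26  0.1  -0.1 ] w 85.4 t 0.15
```

```bash
python3 -m jog '[{"x":-30,"z":39,"ay":-0.1,"grip":70},{"x":-60,"z":79,"ay":-0.2,"grip":70},{"x":-90,"z":119,"ay":-0.3,"grip":70},{"x":-120,"z":159,"ay":-0.4,"grip":70},{"x":-150,"z":198,"ay":-0.5,"grip":70}]'; python3 -c "
from h import *
go(546,-107,140,-0.286)"
```

```text
xyz [-364.1  102.1  477.6] a [-7.0e-04 -9.4e-01 -1.4e-03] pos [ 219.6 -611.3  241.6] rpy [-1.5708e+00  1.5000e-03 -1.2260e+00] F [-0.26  0.1  -0.1 ] w 85.4 t 0.15$[0]: bad value
```

```bash
python3 -m jog '[{"x":-30,"y":0,"z":39,"ax":0,"ay":-0.1,"az":0,"grip":70},{"x":-60,"y":0,"z":79,"ax":0,"ay":-0.2,"az":0,"grip":70},{"x":-90,"y":0,"z":119,"ax":0,"ay":-0.3,"az":0,"grip":70},{"x":-120,"y":0,"z":159,"ax":0,"ay":-0.4,"az":0,"grip":70},{"x":-150,"y":0,"z":198,"ax":0,"ay":-0.5,"az":0,"grip":70}]'; python3 -c "
from h import *
go(546,-107,140,-0.286)"
```

```text
clock: 0.65
eef_pos: [356.2, -401.7, 242.3]
tool_rot: [-1.571, -0.0, -0.722]
force: [1.5, -1.1, -0.2]
width: 69.8
xyz [-52.3 102.3 346.6] a [-2.000e-04 -4.359e-01  1.000e-04] pos [ 356.2 -401.7  242.3] rpy [-1.5706 -0.     -0.7219] F [ 1.45 -1.09 -0.18] w 69.8 t 0.65
```

```bash
python3 -m jog '[{"x":-7,"y":0,"z":49,"ax":0,"ay":-0.1,"az":0,"grip":70},{"x":-15,"y":0,"z":98,"ax":0,"ay":-0.2,"az":0,"grip":70},{"x":-22,"y":0,"z":147,"ax":0,"ay":-0.3,"az":0,"grip":70},{"x":-30,"y":0,"z":196,"ax":0,"ay":-0.4,"az":0,"grip":70},{"x":-37,"y":10,"z":244,"ax":0,"ay":-0.436,"az":0,"grip":70}]' >/dev/null; python3 -c "
from h import *
go(546,-107,140,-0.286)"
```

```text
xyz [ 27.3  93.3 100. ] a [ 0.0001 -0.0013  0.0028] pos [ 491.3 -195.1  233.3] rpy [-1.5709 -0.0028 -0.2873] F [ 1.36 -1.14  0.08] w 69.7 t 1.15
```

```bash
python3 -m jog '[{"x":10,"y":20,"z":40,"ax":0,"ay":0,"az":0,"grip":70},{"x":20,"y":55,"z":75,"ax":0,"ay":0,"az":0,"grip":70},{"x":27,"y":93,"z":91,"ax":0,"ay":0,"az":0,"grip":70},{"x":27,"y":125,"z":91,"ax":0,"ay":0,"az":0,"grip":70},{"x":27,"y":125,"z":91,"ax":0,"ay":0,"az":0,"grip":70}]' >/dev/null; python3 -c "
from h import *
go(546,-107,80,-0.286)
snap('wrist','w1');snap('side','s1');snap('top','t1')"
```

```text
xyz [ 4.9 23.3 10.6] a [ 0.0011 -0.0022 -0.009 ] pos [ 538.4 -115.8  103.3] rpy [-1.5719  0.009  -0.2882] F [-1.43 -0.01  0.78] w 70.0 t 1.65
```

View pics/w1.png

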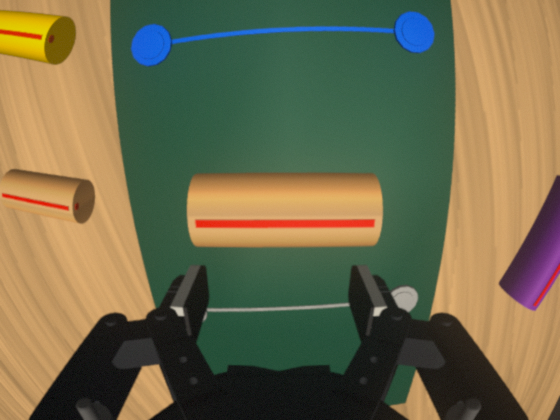

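View pics/s1.png

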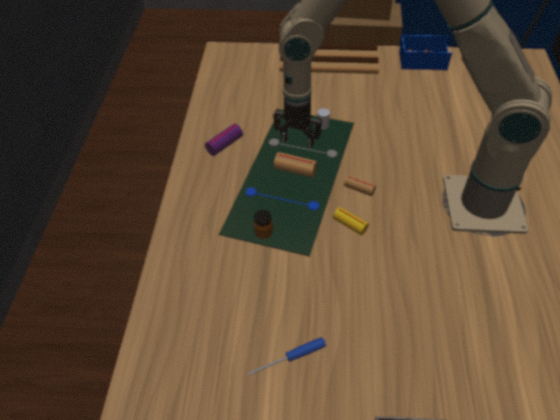

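The wrist view shows the dowel at cols 188–382, rows 173–247, with the red line at row 223. The fingers lie before it, at cols 205 and 350. I'll cross-check the dowel pose from this view.

```bash
python3 - <<'E'
from h import *
im=load('w1'); s=read_state(); go(546,-107,80,-.286,s)
A=[atz(im,u,v,54,True) for u,v in((195,224),(375,223))]; m=(A[0]+A[1])/2
print(A,'mid',m, 'yaw',np.arctan2(*(A[1]-A[0])[1::-1]))
for p in ((152,45),(415,32)): print('disc',atz(im,*p,9,True).round(1))
E
```

```text
xyz [ 0.6 28.4 11.6] a [ 0.0002 -0.005   0.0014] pos [ 542.1 -117.9  108.4] rpy [-1.571e+00 -1.400e-03 -2.910e-01] F [-0.16  0.27  0.53] w 69.9 t 1.8
[array([492.27779836, -89.21248632,  54.        ]), array([ 598.12659502, -119.60085503,   54.        ])] mid [ 545.20219669 -104.40667067   54.        ] yaw -0.2795731575793157
disc [488.2  33.8   9. ]
disc [670.  -9.   9.]
```

```bash
python3 -m jog '[{"x":0,"y":20,"z":4,"ax":0,"ay":0,"az":0,"grip":70},{"x":0,"y":38,"z":4,"ax":0,"ay":0,"az":0,"grip":70},{"x":0,"y":40,"z":4,"ax":0,"ay":0,"az":0,"grip":70},{"x":0,"y":42,"z":4,"ax":0,"ay":0,"az":0,"grip":70},{"x":0,"y":43,"z":4,"ax":0,"ay":0,"az":0,"grip":70}]'; python3 -c "
from h import *
go(545.7,-105.5,60,-0.286)
snap('wrist','w2')"
```

```text
clock: 2.3
eef_pos: [543.7, -113.9, 65.8]
tool_rot: [-1.571, -0.003, -0.291]
force: [0.2, 0.0, 0.4]
width: 70.2
xyz [-0.5  5.8  8.6] a [-0.0002 -0.0048  0.0026] pos [ 543.7 -113.9   65.8] rpy [-1.5706 -0.0026 -0.2908] F [0.19 0.   0.42] w 70.2 t 2.3
```

View pics/w2.png

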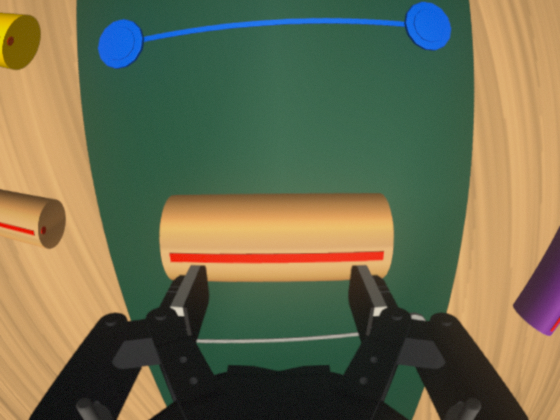

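The fingertips now sit just above the dowel near the red line, both within its length. I'll lower them gently to find contact.

```bash
python3 -m jog '[{"x":0,"y":2,"z":1,"ax":0,"ay":0,"az":0,"grip":70},{"x":0,"y":4,"z":1,"ax":0,"ay":0,"az":0,"grip":70},{"x":0,"y":5,"z":1,"ax":0,"ay":0,"az":0,"grip":70},{"x":0,"y":5,"z":1,"ax":0,"ay":0,"az":0,"grip":70}]'; python3 -m jog '[{"x":0,"y":1,"z":0,"ax":0,"ay":0,"az":0,"grip":70},{"x":0,"y":1,"z":0,"ax":0,"ay":0,"az":0,"grip":70}]'
```

```text
clock: 2.75
eef_pos: [542.9, -112.3, 59.2]
tool_rot: [-1.571, 0.0, -0.29]
force: [-0.2, -0.5, -0.1]
width: 70.2
clock: 2.95
eef_pos: [543.0, -112.3, 58.2]
tool_rot: [-1.571, 0.0, -0.29]
force: [0.2, -0.7, -0.5]
width: 69.9
```

```bash
for i in 1 2 3 ; do python3 -m jog '[{"x":0,"y":1,"z":0,"ax":0,"ay":0,"az":0,"grip":70},{"x":0,"y":1,"z":0,"ax":0,"ay":0,"az":0,"grip":70}]' | egrep 'eef|force'; done; python3 -c "
from h import *
snap('wrist','w3')"
```

```text
eef_pos: [543.1, -112.4, 57.4]
force: [-0.6, 0.2, 0.1]
eef_pos: [543.2, -112.4, 57.2]
force: [-1.0, 1.3, 8.6]
eef_pos: [543.2, -112.4, 57.0]
force: [-3.0, 1.4, 16.3]
```

View pics/w3.png

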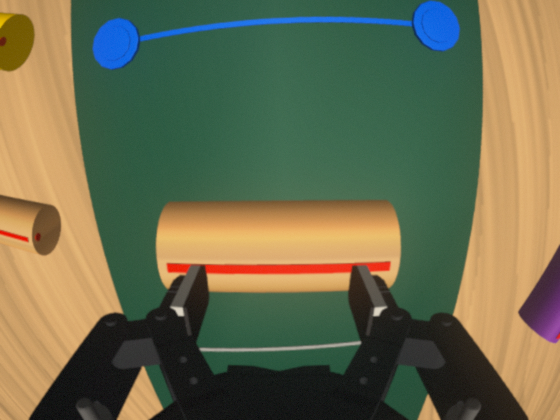

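Contact is at TCP z≈57.3 (tips 3.3 mm below the TCP, dowel top 54), so heights agree. Pressing with about 16 N, I make the first stroke.

```bash
python3 -m jog '[{"x":0,"y":0,"z":6,"ax":0,"ay":0,"az":0,"grip":70},{"x":0,"y":0,"z":14,"ax":0,"ay":0,"az":0,"grip":70},{"x":0,"y":0,"z":22,"ax":0,"ay":0,"az":0,"grip":70},{"x":0,"y":0,"z":28,"ax":0,"ay":0,"az":0,"grip":70},{"x":0,"y":0,"z":30,"ax":0,"ay":0,"az":0,"grip":70}]'; python3 -m jog '[{"x":0,"y":0,"z":0,"ax":0,"ay":0,"az":0,"grip":70},{"x":0,"y":0,"z":0,"ax":0,"ay":0,"az":0,"grip":70},{"x":0,"y":0,"z":0,"ax":0,"ay":0,"az":0,"grip":70}]';  python3 -c "
from h import *
snap('wrist','w4');"
```

```text
clock: 4.1
eef_pos: [551.9, -82.4, 57.0]
tool_rot: [-1.57, -0.001, -0.289]
force: [-3.2, 1.4, 15.1]
width: 69.7
clock: 4.4
eef_pos: [551.8, -82.9, 57.0]
tool_rot: [-1.57, -0.001, -0.29]
force: [-3.4, 1.5, 16.0]
width: 70.2
```

View pics/w4.png

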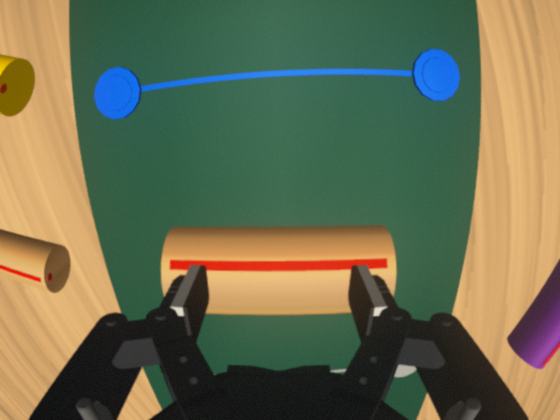

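The first stroke worked: the dowel rolled forward and the red line is turning to the front, with no slip. From here on I add a small counter-twist per stroke to remove the ~3° skew.

```bash
python3 -m jog '[{"x":0,"y":-8,"z":0,"ax":0,"ay":0,"az":0,"grip":70},{"x":0,"y":-10,"z":-12,"ax":0,"ay":0,"az":0,"grip":70},{"x":0,"y":-9,"z":-17,"ax":0,"ay":0,"az":0,"grip":70},{"x":0,"y":-2,"z":-17,"ax":0,"ay":0,"az":0,"grip":70},{"x":0,"y":0,"z":-17,"ax":0,"ay":0,"az":0,"grip":70}]'
python3 -m jog '[{"x":0,"y":0,"z":6,"ax":0,"ay":-0.003,"az":0,"grip":70},{"x":0,"y":0,"z":14,"ax":0,"ay":-0.007,"az":0,"grip":70},{"x":0,"y":0,"z":23,"ax":0,"ay":-0.012,"az":0,"grip":70},{"x":0,"y":0,"z":31,"ax":0,"ay":-0.015,"az":0,"grip":70},{"x":0,"y":0,"z":34,"ax":0,"ay":-0.015,"az":0,"grip":70}]'; python3 -m jog '[{"x":0,"y":0,"z":0,"ax":0,"ay":0,"az":0,"grip":70},{"x":0,"y":0,"z":0,"ax":0,"ay":0,"az":0,"grip":70}]';  python3 -c "
from h import *
w=snap('wrist','w5');go(579,12,57,-.234);rep(fitdowel([snap('top','t5'),snap('side','s5')],[554,-75,-26])[0])"
```

```text
clock: 4.95
eef_pos: [546.9, -101.5, 56.1]
tool_rot: [-1.572, -0.001, -0.292]
force: [-5.0, -2.0, 32.5]
width: 69.8
clock: 5.45
eef_pos: [557.1, -66.0, 56.9]
tool_rot: [-1.57, -0.001, -0.276]
force: [-4.5, 0.3, 21.6]
width: 70.4
clock: 5.65
eef_pos: [557.0, -66.5, 57.0]
tool_rot: [-1.57, -0.001, -0.276]
force: [-3.7, 2.3, 21.3]
width: 70.0
xyz [-0.3  0.  81.6] a [-0.0009 -0.0423  0.0011] pos [557.  -66.6  56.9] rpy [-1.5699e+00 -1.1000e-03 -2.7630e-01] F [-4.16  1.93 22.27] w 69.9 t 5.7
dowel [555.9 -77.  -26.1] in station x,y -1.9 -91.9 dyaw deg -1.5
```

View pics/w5.png

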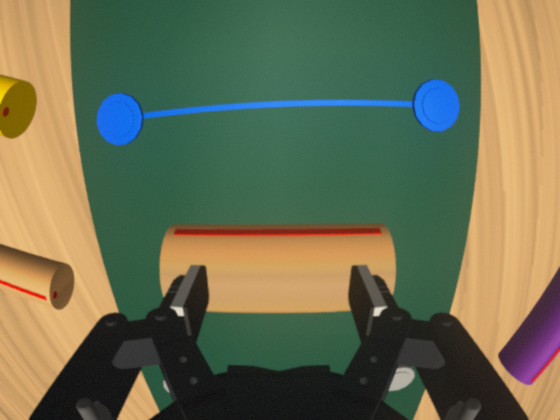

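View pics/t5.png

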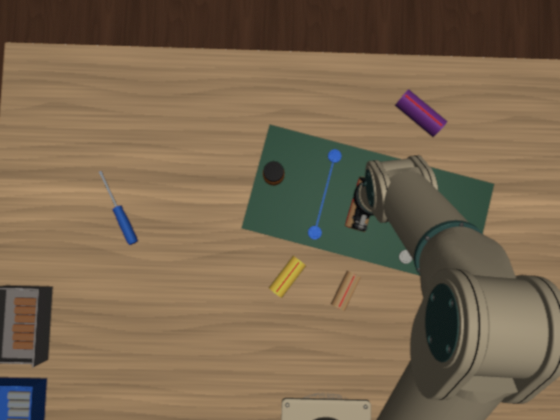

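Stroke 2 worked too: the line is now at the front edge, row 231, and the yaw has improved. The arm hides part of the dowel in the top view. On with two more strokes.

```bash
python3 -m jog '[{"x":0,"y":-8,"z":0,"ax":0,"ay":0,"az":0,"grip":70},{"x":0,"y":-10,"z":-12,"ax":0,"ay":0,"az":0,"grip":70},{"x":0,"y":-7,"z":-19,"ax":0,"ay":0,"az":0,"grip":70},{"x":0,"y":-2,"z":-19,"ax":0,"ay":0,"az":0,"grip":70},{"x":0,"y":1,"z":-19,"ax":0,"ay":0,"az":0,"grip":70}]'
python3 -m jog '[{"x":0,"y":-0.5,"z":6,"ax":0,"ay":-0.003,"az":0,"grip":70},{"x":0,"y":-0.5,"z":14,"ax":0,"ay":-0.007,"az":0,"grip":70},{"x":0,"y":-0.5,"z":23,"ax":0,"ay":-0.012,"az":0,"grip":70},{"x":0,"y":-0.5,"z":31,"ax":0,"ay":-0.015,"az":0,"grip":70},{"x":0,"y":-0.5,"z":34,"ax":0,"ay":-0.015,"az":0,"grip":70}]'; python3 -m jog '[{"x":0,"y":0,"z":0,"ax":0,"ay":0,"az":0,"grip":70},{"x":0,"y":0,"z":0,"ax":0,"ay":0,"az":0,"grip":70}]';  python3 -c "
from h import *
w=snap('wrist','w6');go(579,12,57,-.234);rep(fitdowel([snap('side','s6')],[560,-60,-26])[0])"
```

```text
clock: 6.3
eef_pos: [550.7, -87.6, 54.8]
tool_rot: [-1.573, 0.001, -0.277]
force: [-7.9, -3.9, 36.7]
width: 69.7
clock: 6.8
eef_pos: [560.7, -51.4, 56.9]
tool_rot: [-1.57, -0.0, -0.261]
force: [-5.9, 0.6, 27.5]
width: 69.9
clock: 7.0
eef_pos: [560.6, -51.8, 56.9]
tool_rot: [-1.57, -0.0, -0.261]
force: [-5.0, 2.6, 27.1]
width: 70.1
xyz [ 1.3 -0.  66.5] a [-0.0007 -0.0273  0.0003] pos [560.6 -51.9  56.9] rpy [-1.5701e+00 -3.0000e-04 -2.6130e-01] F [-5.2   2.01 27.46] w 70.1 t 7.05
dowel [561.6 -57.6 -24.4] in station x,y -0.7 -71.8 dyaw deg -0.6
```

View pics/w6.png

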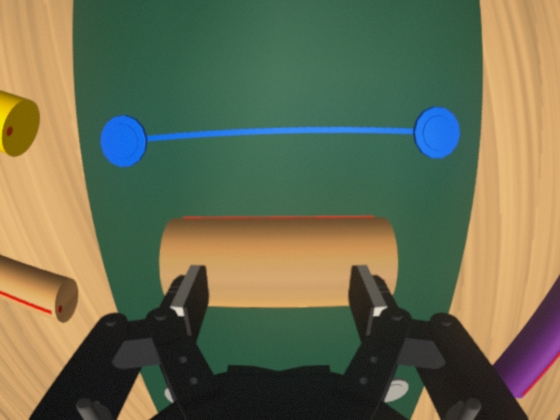

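```bash
cat >> h.py <<'E'
def projf(im,P):
    T=np.array(im['camera_from_world']); q=np.asarray(P)@T[:3,:3].T+T[:3,3]; f=foc(im)
    r=np.hypot(q[:,0],q[:,1]); th=np.arctan2(r,q[:,2]); k=f*th/np.maximum(r,1e-9)
    return np.c_[im['cx']+k*q[:,0],im['cy']+k*q[:,1]]
def fitw(im,x0):
    h=cv2.cvtColor(im['color'],cv2.COLOR_RGB2HSV).astype(int)
    wood=((h[...,0]<26)|(h[...,0]>165))&(h[...,1]>70)&(h[...,2]>70)
    green=(h[...,0]>40)&(h[...,0]<95)&(h[...,1]>60)
    def sil(p,g=0):
        a=np.array([np.cos(p[2]/100),np.sin(p[2]/100),0]); b=np.array([-a[1],a[0],0]); t=np.linspace(0,2*np.pi,80)
        c=np.array([p[0],p[1],29.])
        P=np.array([c+e*(60+g)*a+(25+g)*(np.cos(k)*b+np.array([0,0,np.sin(k)])) for e in np.linspace(-1,1,9) for k in t])
        H=cv2.convexHull(np.float32(projf(im,P)))[:,0]; r=np.zeros((1680,2240),np.uint8)
        cv2.fillConvexPoly(r,np.round((H+.5)*64-8).astype(np.int32),255,shift=4)
        return cv2.resize(r,(560,420),interpolation=cv2.INTER_AREA)/255.
    reg=sil(x0,30)>0; rr=reg&(wood|green)
    def cost(p): return np.abs(sil(p)-wood)[rr].sum()
    o=minimize(cost,x0,method='Nelder-Mead',options=dict(initial_simplex=np.array(x0)+np.array([[0,0,0],[8,0,0],[0,8,0],[0,0,8]]),xatol=.05,fatol=.1))
    return o.x,o.fun
def discs(im):
    h=cv2.cvtColor(im['color'],cv2.COLOR_RGB2HSV); m=cv2.morphologyEx(cv2.inRange(h,(100,150,90),(130,255,255)),cv2.MORPH_OPEN,np.ones((9,9),np.uint8))
    n,l,st,ce=cv2.connectedComponentsWithStats(m)
    P=[atz(im,*ce[i],9,True)[:2] for i in range(1,n) if st[i][4]>300]; return P
def wrep(im,x0):
    p,c=fitw(im,x0); D=sorted(discs(im),key=lambda v:v[0]); rep(p); print('cost',round(c,1),'discs',np.round(D,1).tolist())
    if len(D)==2:
        e=(D[1]-D[0]); L=np.hypot(*e); e/=L; d=p[:2]-(D[0]+D[1])/2
        print('rel to wrist discs x,y',(d@e).round(1),(d@[-e[1],e[0]]).round(1),'dyaw',np.degrees(p[2]/100-np.arctan2(e[1],e[0])).round(2),'L',L.round(1))
E
python3 - <<'E'
from h import *
for n,x in (('w1',[546,-107,-28]),('w3',[546,-107,-28]),('w4',[549,-92,-28]),('w5',[556,-75,-26]),('w6',[561,-57,-25])): print(n);wrep(load(n),x)
E
```

```text
w1
dowel [ 544.9 -104.1  -28.3] in station x,y -6.2 -120.9 dyaw deg -2.8
cost 1422.8 discs [[487.5, 34.5], [669.1, -8.7]]
rel to wrist discs x,y -5.4 -121.6 dyaw -2.83 L 186.7
w3
dowel [ 545.  -104.1  -28.3] in station x,y -6.2 -120.8 dyaw deg -2.8
cost 6022.9 discs [[488.0, 34.2], [668.8, -8.7]]
rel to wrist discs x,y -5.5 -121.4 dyaw -2.84 L 185.8
w4
dowel [549.2 -89.5 -28.2] in station x,y -5.5 -105.6 dyaw deg -2.7
cost 4114.8 discs [[488.3, 34.8], [668.8, -8.0]]
rel to wrist discs x,y -4.8 -106.9 dyaw -2.81 L 185.5
w5
dowel [554.5 -71.5 -27.6] in station x,y -4.4 -86.9 dyaw deg -2.4
cost 4242.4 discs [[488.4, 35.2], [668.8, -7.7]]
rel to wrist discs x,y -3.7 -88.5 dyaw -2.42 L 185.5
w6
dowel [559.9 -52.6 -25.5] in station x,y -3.6 -67.3 dyaw deg -1.2
cost 4975.1 discs [[488.3, 35.5], [668.9, -7.4]]
rel to wrist discs x,y -2.8 -69.2 dyaw -1.24 L 185.6
```

The wrist fits track the roll: station y −121 → −106 → −88 → −69 mm, skew now −1.2°. The finger is only ~1 mm ahead of the apex, so I'll step back less and ease the force.

```bash
python3 -m jog '[{"x":0,"y":-9,"z":0,"ax":0,"ay":0,"az":0,"grip":70},{"x":0,"y":-10,"z":-6,"ax":0,"ay":0,"az":0,"grip":70},{"x":0,"y":-6,"z":-9,"ax":0,"ay":0,"az":0,"grip":70},{"x":0,"y":-2.5,"z":-9,"ax":0,"ay":0,"az":0,"grip":70},{"x":0,"y":-1,"z":-9,"ax":0,"ay":0,"az":0,"grip":70}]'
python3 -m jog '[{"x":0,"y":0,"z":6,"ax":0,"ay":0,"az":0,"grip":70},{"x":0.5,"y":0,"z":14,"ax":0,"ay":0,"az":0,"grip":70},{"x":1,"y":0,"z":23,"ax":0,"ay":0,"az":0,"grip":70},{"x":1.5,"y":0,"z":31,"ax":0,"ay":0,"az":0,"grip":70},{"x":2,"y":0,"z":34,"ax":0,"ay":0,"az":0,"grip":70}]'; python3 -m jog '[{"x":0,"y":0,"z":0,"ax":0,"ay":0,"az":0,"grip":70},{"x":0,"y":0,"z":0,"ax":0,"ay":0,"az":0,"grip":70}]';  python3 -c "
from h import *
w=snap('wrist','w7');go(579,12,57,-.234);wrep(w,[564,-36,-25])"
```

```text
clock: 7.6
eef_pos: [557.9, -62.3, 56.7]
tool_rot: [-1.572, 0.001, -0.261]
force: [-6.7, -1.4, 30.6]
width: 70.0
clock: 8.1
eef_pos: [567.1, -27.2, 56.7]
tool_rot: [-1.571, 0.004, -0.259]
force: [-8.2, 3.3, 20.3]
width: 70.4
clock: 8.3
eef_pos: [567.1, -27.4, 56.7]
tool_rot: [-1.57, 0.004, -0.259]
force: [-7.5, 4.0, 21.0]
width: 70.2
xyz [ 1.4 -0.3 41.3] a [-0.0004 -0.0255 -0.0037] pos [567.  -27.5  56.7] rpy [-1.5704  0.0037 -0.2595] F [-8.09  3.58 22.08] w 70.2 t 8.35
dowel [564.4 -35.5 -25.8] in station x,y -3.2 -49.6 dyaw deg -1.4
cost 4215.6 discs [[488.5, 36.1], [669.1, -6.8]]
rel to wrist discs x,y -2.4 -52.1 dyaw -1.43 L 185.6
```

View pics/w7.png

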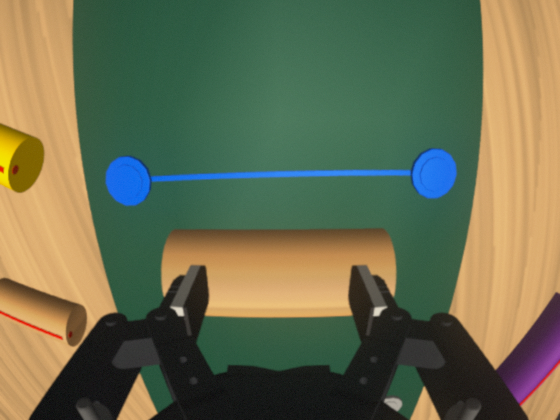

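The blue line is at row ~175 and the dowel spans rows 229–318; about 51 mm remain.

```bash
python3 -m jog '[{"x":0,"y":-9,"z":0,"ax":0,"ay":0,"az":0,"grip":70},{"x":0,"y":-10,"z":-10,"ax":0,"ay":0,"az":0,"grip":70},{"x":0,"y":-6,"z":-17,"ax":0,"ay":0,"az":0,"grip":70},{"x":0,"y":-2.5,"z":-17,"ax":0,"ay":0,"az":0,"grip":70},{"x":0,"y":-1,"z":-17,"ax":0,"ay":0,"az":0,"grip":70}]'
python3 -m jog '[{"x":0,"y":0.5,"z":6,"ax":0,"ay":0,"az":0,"grip":70},{"x":1,"y":0.5,"z":14,"ax":0,"ay":-0.005,"az":0,"grip":70},{"x":2,"y":0.5,"z":23,"ax":0,"ay":-0.01,"az":0,"grip":70},{"x":3,"y":0.5,"z":31,"ax":0,"ay":-0.014,"az":0,"grip":70},{"x":3,"y":0.5,"z":34,"ax":0,"ay":-0.014,"az":0,"grip":70}]'; python3 -m jog '[{"x":0,"y":0,"z":0,"ax":0,"ay":0,"az":0,"grip":70},{"x":0,"y":0,"z":0,"ax":0,"ay":0,"az":0,"grip":70}]';  python3 -c "
from h import *
w=snap('wrist','w8');go(579,12,57,-.234);wrep(w,[568,-19,-25])"
```

```text
clock: 8.85
eef_pos: [564.1, -46.8, 56.6]
tool_rot: [-1.572, 0.001, -0.262]
force: [-3.4, -1.9, 18.1]
width: 70.1
clock: 9.35
eef_pos: [574.0, -11.7, 57.0]
tool_rot: [-1.571, 0.005, -0.245]
force: [-8.1, 1.6, 17.8]
width: 70.2
clock: 9.55
eef_pos: [573.9, -12.1, 57.0]
tool_rot: [-1.571, 0.004, -0.246]
force: [-6.8, 3.0, 19.1]
width: 70.1
xyz [-0.9  0.  24.7] a [ 0.0002 -0.0116 -0.0045] pos [573.8 -12.2  57. ] rpy [-1.571   0.0045 -0.2456] F [-7.57  2.91 17.48] w 69.8 t 9.6
dowel [569.5 -17.6 -23.6] in station x,y -2.3 -31.0 dyaw deg -0.1
cost 4359.7 discs [[488.6, 36.4], [669.3, -6.4]]
rel to wrist discs x,y -1.6 -33.9 dyaw -0.17 L 185.7
```

```bash
python3 -m jog '[{"x":0,"y":-9,"z":0,"ax":0,"ay":0,"az":0,"grip":70},{"x":0,"y":-10,"z":-9,"ax":0,"ay":0,"az":0,"grip":70},{"x":0,"y":-6,"z":-15,"ax":0,"ay":0,"az":0,"grip":70},{"x":0,"y":-2.5,"z":-15,"ax":0,"ay":0,"az":0,"grip":70},{"x":0,"y":-0.5,"z":-15,"ax":0,"ay":0,"az":0,"grip":70}]'
python3 -m jog '[{"x":0,"y":0.5,"z":6,"ax":0,"ay":0,"az":0,"grip":70},{"x":1,"y":0.5,"z":14,"ax":0,"ay":0,"az":0,"grip":70},{"x":2,"y":0.5,"z":23,"ax":0,"ay":0,"az":0,"grip":70},{"x":3,"y":0.5,"z":30,"ax":0,"ay":0,"az":0,"grip":70},{"x":3,"y":0.5,"z":32,"ax":0,"ay":0,"az":0,"grip":70}]'; python3 -m jog '[{"x":0,"y":0,"z":0,"ax":0,"ay":0,"az":0,"grip":70},{"x":0,"y":0,"z":0,"ax":0,"ay":0,"az":0,"grip":70}]';  python3 -c "
from h import *
w=snap('wrist','w9');go(579,12,57,-.234);wrep(w,[574,-2,-24])"
```

```text
clock: 10.1
eef_pos: [572.3, -29.0, 56.6]
tool_rot: [-1.571, 0.001, -0.247]
force: [-4.7, -0.5, 21.2]
width: 70.1
clock: 10.6
eef_pos: [580.8, 4.5, 57.1]
tool_rot: [-1.571, 0.005, -0.245]
force: [-8.7, 1.5, 17.6]
width: 70.0
clock: 10.8
eef_pos: [580.7, 3.9, 57.1]
tool_rot: [-1.571, 0.005, -0.245]
force: [-9.6, 2.9, 17.9]
width: 70.5
xyz [-3.6  0.1  7.6] a [ 0.0002 -0.0112 -0.0049] pos [580.7   3.8  57.1] rpy [-1.571   0.0049 -0.2452] F [-8.47  1.77 18.28] w 69.9 t 10.85
dowel [ 5.738e+02 -5.000e-01 -2.360e+01] in station x,y -2.1 -13.4 dyaw deg -0.1
cost 4434.3 discs [[488.8, 36.8], [669.4, -6.1]]
rel to wrist discs x,y -1.4 -16.7 dyaw -0.14 L 185.7
```

View pics/w9.png

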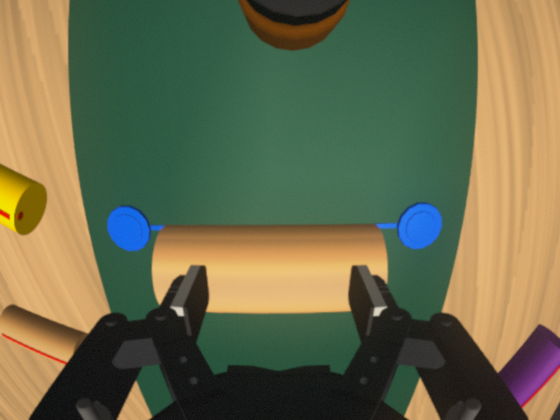

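About 15 mm remain, but the estimates differ by 3 mm. I'll lift clear, back off and look properly.

```bash
python3 -m jog '[{"x":0,"y":-10,"z":0,"ax":0,"ay":0,"az":0,"grip":70},{"x":0,"y":-45,"z":-10,"ax":0,"ay":0,"az":0,"grip":70},{"x":0,"y":-80,"z":-50,"ax":0,"ay":0,"az":0,"grip":70},{"x":0,"y":-110,"z":-80,"ax":0,"ay":0,"az":0,"grip":70},{"x":0,"y":-120,"z":-100,"ax":0,"ay":0,"az":0,"grip":70}]'; python3 -m jog '[{"x":0,"y":0,"z":-40,"ax":0,"ay":0,"az":0,"grip":70},{"x":0,"y":0,"z":-80,"ax":0,"ay":0,"az":0,"grip":70},{"x":0,"y":0,"z":-100,"ax":0,"ay":0,"az":0,"grip":70},{"x":0,"y":0,"z":-100,"ax":0,"ay":0,"az":0,"grip":70},{"x":0,"y":0,"z":-100,"ax":0,"ay":0,"az":0,"grip":70}]' | tail -4; python3 -c "
from h import *
w,t,s=snap('wrist','w10'),snap('top','t10'),snap('side','s10');wrep(w,[574,-2,-24])
for q in ([t],[s],[t,s]): rep(fitdowel(q,[574,-2,-24])[0])"
```

```text
clock: 11.35
eef_pos: [560.1, -98.2, 179.2]
tool_rot: [-1.572, -0.005, -0.249]
force: [0.1, -0.3, 0.4]
width: 70.2
eef_pos: [534.7, -191.5, 176.1]
tool_rot: [-1.57, 0.0, -0.247]
force: [0.8, 0.6, 1.4]
width: 69.9
dowel [573.6  -0.7 -24. ] in station x,y -2.3 -13.6 dyaw deg -0.4
cost 60.9 discs []
dowel [574.8  -3.3 -24. ] in station x,y -0.6 -15.8 dyaw deg -0.3
dowel [575.3  -8.  -23.4] in station x,y 1.0 -20.4 dyaw deg -0.0
dowel [574.8  -3.9 -24. ] in station x,y -0.4 -16.4 dyaw deg -0.3
```

View pics/w10.png

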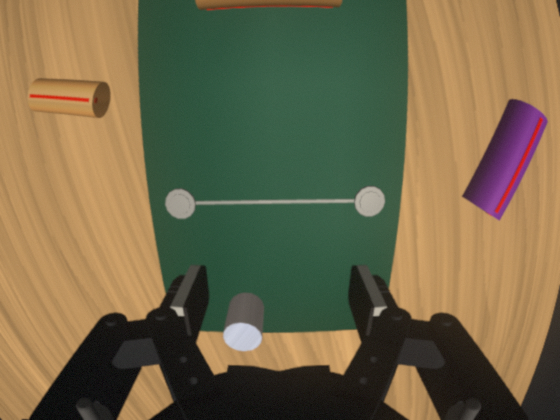

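View pics/t10.png

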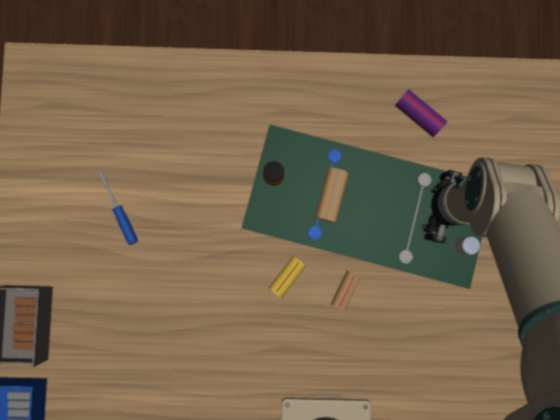

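The top view is now clear of the arm: the dowel sits at (333,194) beside the blue line, with y ≈ −15.8, x ≈ −0.6, skew −0.3°. I'll get one wrist view from straight above.

```bash
python3 -m jog '[{"x":0,"y":0,"z":40,"ax":0,"ay":0,"az":0,"grip":70},{"x":0,"y":0,"z":80,"ax":0,"ay":0,"az":0,"grip":70},{"x":0,"y":0,"z":105,"ax":0,"ay":0,"az":0,"grip":70},{"x":0,"y":0,"z":105,"ax":0,"ay":0,"az":0,"grip":70},{"x":0,"y":0,"z":105,"ax":0,"ay":0,"az":0,"grip":70}]' | tail -4; python3 -c "
from h import *
w=snap('wrist','w11');wrep(w,[574,-2,-24]);go(574.8,-3,70,-.235)
print(ray(w,280,210))"
```

```text
eef_pos: [560.3, -88.4, 176.3]
tool_rot: [-1.571, 0.0, -0.243]
force: [0.0, -1.0, -0.1]
width: 69.8
dowel [ 5.738e+02 -4.000e-01 -2.370e+01] in station x,y -2.2 -13.3 dyaw deg -0.2
cost 98.2 discs [[487.2, 35.2], [669.9, -8.1]]
rel to wrist discs x,y -1.4 -14.7 dyaw -0.26 L 187.8
xyz [ -6.7 106.2  87.9] a [ 0.0007 -0.01   -0.0002] pos [560.  -89.9 176.2] rpy [-1.5715e+00  2.0000e-04 -2.4500e-01] F [-0.22 -0.89  0.1 ] w 69.9 t 12.55
(array([580.26368657,  -5.14450537, 306.75735277]), array([-0.07467714, -0.32593138, -0.94247681]))
```

View pics/w11.png

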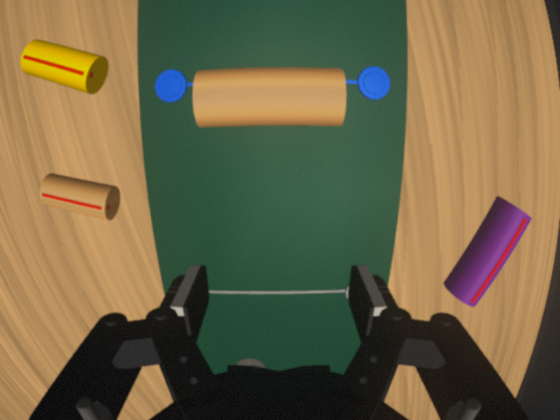

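```bash
python3 -m jog '[{"x":-3,"y":10,"z":40,"ax":0,"ay":0,"az":0,"grip":70},{"x":-6,"y":50,"z":70,"ax":0,"ay":0,"az":0,"grip":70},{"x":-6,"y":85,"z":81,"ax":0,"ay":0,"az":0,"grip":70},{"x":-6,"y":105,"z":81,"ax":0,"ay":0,"az":0,"grip":70},{"x":-6,"y":110,"z":81,"ax":0,"ay":0,"az":0,"grip":70}]' | tail -4; python3 -c "
from h import *
w=snap('wrist','w12');wrep(w,[574,-2,-24]);go(574.6,-2.4,57.3,-.235)"
```

```text
eef_pos: [572.1, -10.9, 63.8]
tool_rot: [-1.573, 0.004, -0.247]
force: [-0.8, -0.0, 0.3]
width: 69.6
dowel [ 5.738e+02 -5.000e-01 -2.390e+01] in station x,y -2.2 -13.4 dyaw deg -0.3
cost 5444.2 discs [[488.3, 36.5], [669.3, -6.5]]
rel to wrist discs x,y -1.3 -16.3 dyaw -0.32 L 186.0
xyz [-0.3  7.2  9.2] a [ 0.0019 -0.0124 -0.0033] pos [572.7 -11.3  64.5] rpy [-1.5727  0.0032 -0.2474] F [-0.31 -0.85  1.55] w 69.8 t 13.1
```

```bash
python3 -m jog '[{"x":0,"y":4,"z":1.5,"ax":0,"ay":0,"az":0,"grip":70},{"x":0,"y":6,"z":1.5,"ax":0,"ay":0,"az":0,"grip":70},{"x":0,"y":7.5,"z":1.5,"ax":0,"ay":0,"az":0,"grip":70},{"x":0,"y":8.5,"z":1.5,"ax":0,"ay":0,"az":0,"grip":70},{"x":0,"y":8.5,"z":1.5,"ax":0,"ay":0,"az":0,"grip":70}]' | tail -4; python3 -c "
from h import *
go(574.6,-2.4,57.3,-.235)"
```

```text
eef_pos: [574.6, -8.6, 58.2]
tool_rot: [-1.571, -0.001, -0.246]
force: [-0.1, 0.1, 0.4]
width: 70.3
xyz [-1.5  0.9  6.1] a [-0.0001 -0.0113  0.0007] pos [574.6  -8.6  58.2] rpy [-1.5707e+00 -7.0000e-04 -2.4630e-01] F [-0.06  0.13  0.39] w 70.3 t 13.6
```

```bash
python3 -m jog '[{"x":-1,"y":0,"z":-2,"ax":0,"ay":0,"az":0,"grip":70},{"x":-1,"y":1.5,"z":-2,"ax":0,"ay":0,"az":0,"grip":70},{"x":-1,"y":2.5,"z":-2,"ax":0,"ay":0,"az":0,"grip":70},{"x":-1,"y":2.5,"z":-2,"ax":0,"ay":0,"az":0,"grip":70}]' | tail -4; python3 -c "
from h import *
go(574.6,-2.4,57.3,-.235)"
```

```text
eef_pos: [573.0, -10.2, 57.0]
tool_rot: [-1.571, -0.001, -0.246]
force: [-3.5, -0.1, 13.8]
width: 69.9
xyz [-0.4 -0.3  8. ] a [ 0.0002 -0.0111  0.0007] pos [573.  -10.2  57. ] rpy [-1.571e+00 -7.000e-04 -2.461e-01] F [-3.51 -0.1  13.84] w 69.9 t 14.0
```

```bash
python3 -m jog '[{"x":0,"y":0,"z":6,"ax":0,"ay":-0.002,"az":0,"grip":70},{"x":1,"y":0,"z":13,"ax":0,"ay":-0.004,"az":0,"grip":70},{"x":2,"y":0,"z":20,"ax":0,"ay":-0.007,"az":0,"grip":70},{"x":2,"y":0,"z":26,"ax":0,"ay":-0.008,"az":0,"grip":70},{"x":2,"y":0,"z":29,"ax":0,"ay":-0.008,"az":0,"grip":70}]' | tail -4;  python3 -m jog '[{"x":0,"y":0,"z":0,"ax":0,"ay":0,"az":0,"grip":70},{"x":0,"y":0,"z":0,"ax":0,"ay":0,"az":0,"grip":70},{"x":0,"y":0,"z":0,"ax":0,"ay":0,"az":0,"grip":70}]'|tail -4; python3 -m jog '[{"x":0,"y":-3,"z":0,"ax":0,"ay":0,"az":0,"grip":70},{"x":0,"y":-15,"z":0,"ax":0,"ay":0,"az":0,"grip":70},{"x":0,"y":-55,"z":-10,"ax":0,"ay":0,"az":0,"grip":70},{"x":0,"y":-90,"z":-50,"ax":0,"ay":0,"az":0,"grip":70},{"x":0,"y":-120,"z":-90,"ax":0,"ay":0,"az":0,"grip":70}]' | tail -4;  python3 -m jog '[{"x":0,"y":0,"z":0,"ax":0,"ay":0,"az":0,"grip":70},{"x":0,"y":0,"z":0,"ax":0,"ay":0,"az":0,"grip":70}]'|tail -4;  python3 -c "
from h import *
w=snap('wrist','w13');wrep(w,[579,12,-23.4])"
```

```text
eef_pos: [580.5, 18.9, 57.1]
tool_rot: [-1.571, 0.002, -0.238]
force: [-7.7, 1.1, 18.1]
width: 70.1
eef_pos: [580.4, 18.6, 57.1]
tool_rot: [-1.571, 0.002, -0.238]
force: [-6.4, 2.4, 17.5]
width: 70.2
eef_pos: [561.8, -67.3, 175.5]
tool_rot: [-1.57, -0.002, -0.235]
force: [1.2, -1.6, 0.1]
width: 70.1
eef_pos: [561.7, -69.2, 174.8]
tool_rot: [-1.571, -0.003, -0.241]
force: [0.4, 0.8, 1.0]
width: 70.1
dowel [577.6  13.6 -23.4] in station x,y -1.8 1.2 dyaw deg 0.0
cost 58.1 discs [[487.2, 35.3], [669.8, -8.0]]
rel to wrist discs x,y -0.9 -0.3 dyaw -0.06 L 187.7
```

View pics/w13.png

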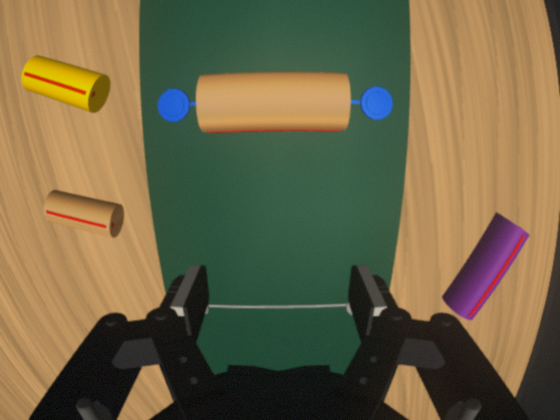

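The dowel now sits on the blue line between the discs at (173,105) and (377,103). I'll back off and confirm from above.

```bash
python3 -m jog '[{"x":0,"y":0,"z":-40,"ax":0,"ay":0,"az":0,"grip":70},{"x":0,"y":0,"z":-80,"ax":0,"ay":0,"az":0,"grip":70},{"x":0,"y":0,"z":-110,"ax":0,"ay":0,"az":0,"grip":70},{"x":0,"y":0,"z":-120,"ax":0,"ay":0,"az":0,"grip":70},{"x":0,"y":0,"z":-120,"ax":0,"ay":0,"az":0,"grip":70}]' | tail -4; python3 -c "
from h import *
t,s=snap('top','t14'),snap('side','s14')
for q in ([t],[s],[t,s]): rep(fitdowel(q,[579,12,-23.4])[0])
c=cv2.resize(t['color'][130:260,240:420],None,fx=4,fy=4,interpolation=3);d=cv2.resize(s['color'][90:260,200:370],(520,520),interpolation=3)
cv2.imwrite('pics/c14.png',cv2.cvtColor(c,4)); cv2.imwrite('pics/d14.png',cv2.cvtColor(d,4))
"
```

```text
eef_pos: [532.6, -184.2, 172.6]
tool_rot: [-1.57, 0.001, -0.239]
force: [-0.2, -0.1, 0.1]
width: 70.3
dowel [578.4  10.8 -23. ] in station x,y -0.3 -1.3 dyaw deg 0.2
dowel [579.4   7.8 -23.4] in station x,y 1.4 -4.0 dyaw deg 0.0
dowel [579.1  10.2 -23.5] in station x,y 0.5 -1.8 dyaw deg -0.0
```

View pics/c14.png

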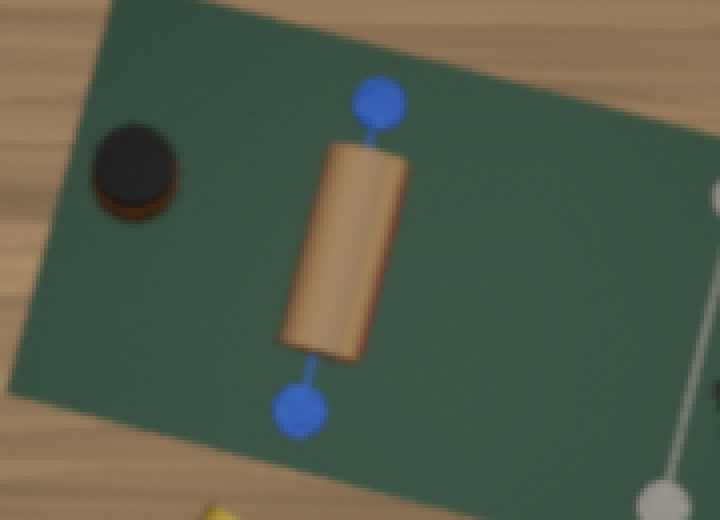

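View pics/d14.png

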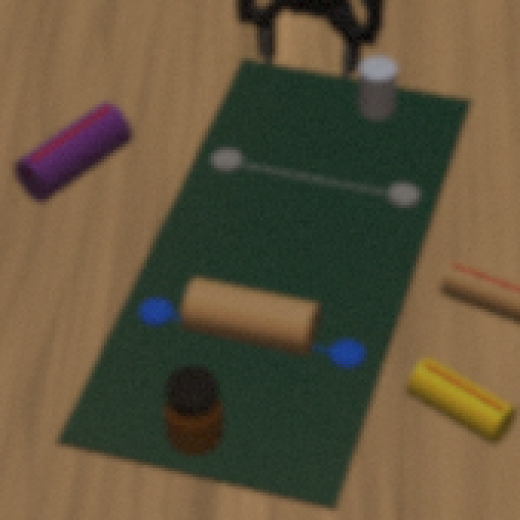

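```bash
python3 -c "
from h import *
print(read_state()['clock'],finish_job())"
```

```text
the job is handed in; nothing more can be done
16.15 None
```

I rolled the large pale dowel onto the blue station and handed the job in at 16.2 s of the 64 s allowed. It took seven strokes with the two open fingertips pressing on its top. The highest force I read was about 37 N, briefly as the fingers came down for the third stroke. The dowel started about 3° out of square, and I turned it back a little at a time while rolling.

Last checks, relative to the blue station centre, taken after the fingers lifted:

| View | Across (x) | Along the lane (y) | Skew |
|---|---|---|---|
| Wrist camera, against the discs | −0.9 mm | −0.3 mm | −0.06° |
| Top camera | −0.3 mm | −1.3 mm | 0.2° |
| Side camera | 1.4 mm | −4.0 mm | 0.0° |

- **Disagreement:** the side camera disagrees along the lane. It also read about 3 mm low at the start, so I trusted the other two views. My best estimate is within about 1 mm of centre and square.
- **Off-apex press:** before the third stroke the fingers came down a little behind the dowel's top. I shortened the return on the strokes after that.
- **Other objects:** the jar and slug look undisturbed in the last views. I never went near the screwdriver. The gripper was well clear and touching nothing when I handed in.

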